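# Check the rind firmness of a ripening cheese wheel

### The arm

A 6-joint arm with a two-finger parallel gripper is mounted at the origin on the work surface. World frame = base frame: x ahead of the robot, y to its left, z up, the work surface at z = 0. Lengths are in mm, angles in rad, forces in N, time in s.
With the tool pointing down it reaches from about 300 to 775 mm from the base axis. Payload 14.6 kg.
Tool frame: the origin (TCP) lies between the finger pads; the fingertips stand ahead of it and the grasp point (between the pads) lies 11 mm behind it (manip.finger_overhang is the z of the fingertips in the tool frame, in mm); z points along the fingers, y is the line along which they close (so a half turn about z gives the same grasp; the last joint's range is limited). The gripper opens to 94 mm and grips with 3 to 60 N. Pads are 16 mm wide; open, the fingers measure 119 mm over their backs; the gripper's body (75 mm by 177 mm) begins 78 mm behind the grasp point.
Start: joints at [-1.181, 0.3, 1.521, -0, 1.321, -0.067], TCP at [242.585, -493.601, 213.446] pointing down, gripper open.
Joint ranges: [-3.03, 3.03], [-0.79, 2.21], [0.23, 2.52], [-1.04, 4.18], [0, 3.07], [-2.55, 2.55]. Speed limits (rad/s): [2.22, 2.22, 2.57, 3.14, 3.14, 3.14].

### API

Orientations are given as [roll, pitch, yaw] about the fixed x, y, z axes, in that order (R = Rz(yaw) Ry(pitch) Rx(roll)).
In Python, from cell import manip gives the robot as it stands.
- The arm moves only by the tool jog_arm, never from a script. Its argument "series" is a list of rows, each a list of 7 numbers: the shift along the world's x, y, z as a fraction of full scale, then the turn, a rotation vector about the world's x, y, z as a fraction of full scale, then the closure, from 0 (fully open) to 1 (shut). In form: [[dx, dy, dz, wx, wy, wz, fingers], ...]. A call has 1 to 8 rows; each row is the pose to reach, as a shift and turn from the pose commanded when the call began; what a row does not reach only later rows make up. Full scale, the value 1, is 120 mm for a shift and 90 degrees for a turn. A row lasts 1/12 s, in which the tool goes at most 41.7 mm and 7.16 degrees, less where a joint would pass 70% of its speed; a pose out of reach is approached as far as the arm can. A call with a number of a shift or a turn outside -1 to 1 is refused whole. A call with a gripper value outside its range is refused whole. The fingers move at their own pace and stop on an object; "grip_force" is the grip in N (left out, the last holds). Time passes only in rows, so rows that repeat a pose let the fingers close. It gives the time, the measured TCP pose, the force, the opening and the grip force at its end, in the units of the state.
- manip.read_state(): the state, without advancing time (a new reading comes with each control period).
- manip.camera(name): name is "scene" or "side" or "wrist"; returns a dict with "frame" (480x640x3 uint8, red, green, blue), "vfov" (degrees; the focal length in pixels is half the picture's height over the tangent of half this angle, whatever the lens; pixels are square), "cx", "cy" (the principal point, pixels), "R" (3x3) and "t" (3): a world point X has camera coordinates R X + t; the wrist camera has in their place "hand_eye" (4x4, takes a point from camera to tool coordinates, whose origin is the TCP and whose axes are the flange's). Camera axes: x right, y down, z forward; pixel columns grow to the right and rows downward; lengths in mm; the calibration is good to about 2 mm. A picture is of the moment at which its call begins: read the wrist's pose just before it. There is no depth.
- manip.sign_off(): hands the job in; it is judged then, once.
The state is a dict: "clock": time; "joints": joint angles; "qd": joint speeds; "effort": joint torques, N m; "eef_pos": TCP position; "eef_rot": TCP orientation; "wrist_force": force on the tool from outside, world axes, zero at the start; "moment": the same for the moment, N m; "finger_gap": finger opening in mm; "finger_force": force on a finger pad.
Only numpy, scipy, OpenCV 4.12 (cv2) and the standard library are available. Lean on these libraries where they do the work, as an engineer would, in place of code of your own. Each camera call takes 0.05 s, during which the arm holds its last target. There are 200 camera calls.

### The job

Take the blue firmness gauge out of its wooden rack, first check it by pressing its plunger lightly and upright on the middle of the steel check block, then set the tip on the green dot on the tilted cheese wheel, square to the cheese's sloping face, and press lightly so that the plunger goes about half-way in, never hard. Finish while still holding the gauge steadily pressed there in the gripper. Do not turn or tip the wheel, and leave everything else where it is.

Things in the scene. Friction and masses are not known exactly. Their poses are not given: they have to be found in the camera images.
- gauge: Spring firmness gauge, 130 mm long, about 170 g. Origin at the tip of the extended plunger, z up its axis. Along z, mm: steel plunger 10 thick 0-16, aluminium snout 20 thick 16-60, dark flange 36 wide 60-66, blue square handle 26 x 26 (sides along x, y) 66-126: grip it at about 98. It starts hanging upright in the rack, flange on the rack's top; lift straight out over 65 mm.
- gauge_plunger (a joint): How far the gauge's spring plunger is pushed in, m: 0 fully out, 0.014 fully in. The spring pushes back with 1 N at 0, 3.5 N at 0.007 and 6 N at 0.014.
- gauge_tip (a point): Centre of the plunger's tip end, which moves with the plunger; z up the gauge's axis.
- spot (a point): Centre of the green dot (22 mm across) on the top face of the cheese wheel on the tilted stand, on the rind surface; z is the face's outward normal, which leans from vertical by 0.22 to 0.42 rad towards the robot's side of the stand. The dot lies 45 mm from the wheel's axis, anywhere round it.
- wheel: Orange cheese wheel with the green dot, 180 mm across, 60 mm high, held on a stiff tilting turntable on a fixed wooden stand (base 170 x 190 mm); these stay where they are under light pushes. Origin at the centre of the wheel's underside, z along its axis; top face at z = 60 mm. Its far rim, the highest thing near the task, stands up to 170 mm above the table.
- check_top (a point): Centre of the flat level top, marked with a small blue disc, of the steel check block: a steel disc 64 mm across, top 35 mm above the table, on a black rubber base.
- check_block: The fixed check block: rubber base 100 x 100 x 10 mm with the steel disc on it; origin at the centre of its underside.
- rack_top (a point): Centre of the mouth of the rack's hole, 25 mm wide, at its top, 85 mm above the table.
- rack: Wooden gauge rack, fixed: block 80 x 80 x 85 mm on a dark foot 110 x 110 mm, hole 25 mm wide and 75 mm deep in the middle of its top; origin at the centre of its underside.
- young_wheel: Bystander: loose brown cheese wheel, 150 mm across, 65 mm high; origin at the centre of its underside.
- small_cheese: Bystander: small pale cheese, 90 mm across, 45 mm high; origin at the centre of its underside.
- brush: Bystander: rind brush lying flat between the robot and the stand; origin at its underside.
- jar: Bystander: closed jar, 66 mm across, 90 mm high; origin at the centre of its underside.
- cup: Bystander: white cup, 76 mm across, 90 mm high; origin at the centre of its underside.
Not all that is in view belongs to the job. Leave any red look-alike of the rack alone.

How it is judged:
By the outcome, as a careful person would: the job done as asked, in the order asked, and still so for the second after the job is handed in, while the arm keeps its last pose, push and grip.
It also fails if it takes over 53 s, if anything falls off the work surface, if the arm or the gripper's body presses on something with over 40 N, if the wrist force passes 120 N, or if a joint passes its speed limit or range.

## Working session

There is one attempt and no reset: what is moved stays moved. The work goes in short steps, Python scripts to look and compute and a tool call to move; the robot and the scene stay as the last step left them, time stands still between calls to the robot, and variables do not carry over. Pictures are saved under pics/ and viewed, at most 10 in all, crops included, and the job is handed in when it is done.

Besides the shell and the picture viewer there is one more tool, called after "Emit:" by a JSON object that holds its "api" and its "payload". jog_arm: Moves the arm, as the interface text tells. Its arguments: {"type":"object","properties":{"series":{"type":"array"},"grip_force":{"type":"number"}},"required":["series"]}

```bash
ls; mkdir -p pics; python3 - <<'E'
from cell import manip
import cv2,numpy as np,pickle
s=manip.read_state();print(s, manip.finger_overhang)
d={}
for n in("scene","side","wrist"):
    c=manip.camera(n);d[n]=c
    cv2.imwrite(f"pics/{n}0.png",c["frame"][:,:,::-1]);print(n,{k:v for k,v in c.items() if k!="frame"})
pickle.dump((s,d),open("v0.pkl","wb"))
E
```

```text
pics
{'clock': 0.0, 'joints': array([-1.18059799e+00,  3.00474044e-01,  1.52161204e+00,  1.38058996e-05,
        1.32073948e+00, -6.65994374e-02]), 'qd': array([ 0.00041588, -0.00049955, -0.00033828, -0.00057637, -0.0002168 ,
       -0.00030088]), 'effort': array([ 9.26693829e-04, -5.31805658e+01, -3.52742279e+01,  7.08190561e-02,
        2.44070718e-02, -7.14128055e-05]), 'eef_pos': array([ 242.48733209, -493.35125613,  212.87162948]), 'eef_rot': array([-3.14036337e+00, -9.53928593e-05,  4.56794286e-01]), 'wrist_force': array([-0.41375001,  0.64171742,  0.74464977]), 'moment': array([-0.01513622, -0.02640079, -0.00672205]), 'finger_force': 0.0, 'finger_gap': 93.70428134147437} 8.0
scene {'vfov': 46.857706825965785, 'cx': 321.14377812367496, 'cy': 245.76146325914695, 'R': array([[ 0.18010604,  0.98360709, -0.00888301],
       [ 0.6445816 , -0.12483975, -0.75427422],
       [-0.74301842,  0.13012352, -0.65649943]]), 't': array([ -82.80183592, -287.73056104, 1870.29023048])}
side {'vfov': 45.65823381670253, 'cx': 315.57478044899426, 'cy': 244.53235520217504, 'R': array([[-0.90776314, -0.41945024, -0.00525105],
       [-0.26581472,  0.58486294, -0.76634057],
       [ 0.32451288, -0.69425992, -0.64241307]]), 't': array([ 480.37119853,  243.38629546, 1099.88432183])}
wrist {'vfov': 62.15605015670108, 'cx': 325.94601794361023, 'cy': 236.84349741739896, 'hand_eye': array([[ 1.24006678e-03, -9.73693368e-01, -2.27858921e-01,
         6.58403260e+01],
       [ 9.99998603e-01,  1.46278597e-03, -8.08570309e-04,
         1.00370701e+00],
       [ 1.12060838e-03, -2.27857600e-01,  9.73693822e-01,
        -1.71208812e+02],
       [ 0.00000000e+00,  0.00000000e+00,  0.00000000e+00,
         1.00000000e+00]])}
```

View pics/scene0.png

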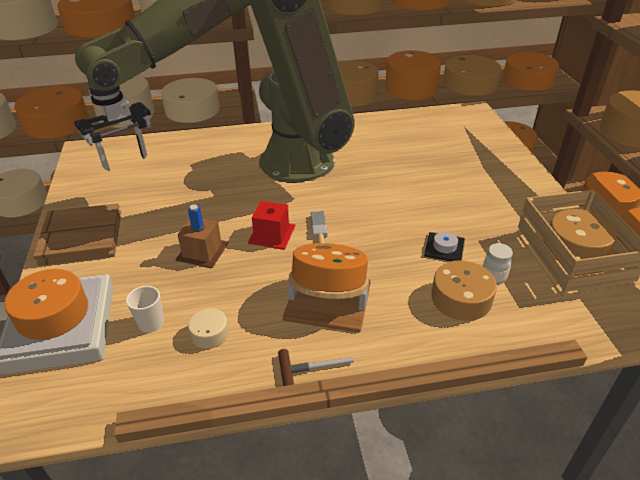

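View pics/side0.png

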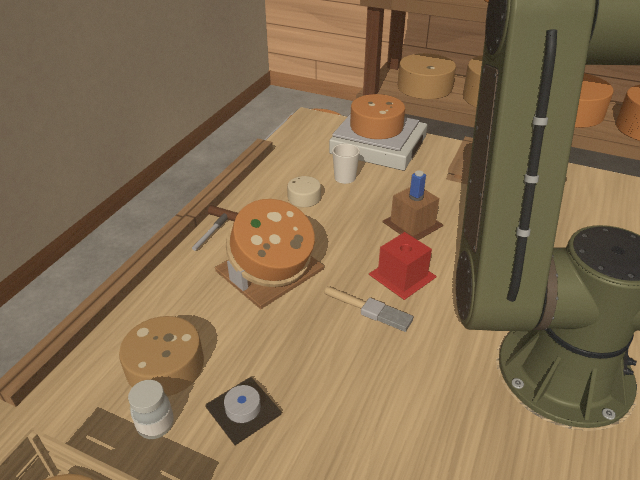

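The scene view shows the blue gauge in its rack at about (196,218), the red look-alike at (272,222), the check block at (446,240) and the wheel at (330,265). In the side view the gauge is at (418,185), the check disc at (242,402) and the green dot at (256,223).

```bash
cat > h.py <<'E'
import numpy as np,cv2
from scipy.spatial.transform import Rotation as Rot
def pose(s): return Rot.from_euler('xyz',s["eef_rot"]).as_matrix(),np.array(s["eef_pos"])
def ext(c,s=None):
    "camera centre and cam->world rotation"
    if "R" in c: return -c["R"].T@c["t"],c["R"].T
    R,p=pose(s);H=c["hand_eye"];return R@H[:3,3]+p,R@H[:3,:3]
def foc(c): return 240/np.tan(np.radians(c["vfov"]/2))
def ray(c,uv,s=None):
    o,A=ext(c,s);f=foc(c)
    d=A@np.array([(uv[0]-c["cx"])/f,(uv[1]-c["cy"])/f,1]);return o,d/np.linalg.norm(d)
def proj(c,X,s=None):
    o,A=ext(c,s);q=A.T@(np.asarray(X)-o);f=foc(c);return np.array([c["cx"]+f*q[0]/q[2],c["cy"]+f*q[1]/q[2]])
def plane(c,uv,z,s=None):
    o,d=ray(c,uv,s);return o+d*(z-o[2])/d[2]
def tri(rays):
    M=[np.eye(3)-np.outer(d,d) for o,d in rays]
    X=np.linalg.solve(sum(M),sum(m@o for m,(o,d) in zip(M,rays)))
    return X,[np.linalg.norm(m@(X-o)) for m,(o,d) in zip(M,rays)]
RNG={"blue":((105,120,50),(130,255,255)),"green":((45,90,40),(90,255,255))}
def blobs(c,col,amin=15):
    h=cv2.cvtColor(c["frame"],cv2.COLOR_RGB2HSV);m=cv2.inRange(h,*RNG[col])
    n,l,st,ce=cv2.connectedComponentsWithStats(m)
    return [(np.round(ce[i],1),st[i].tolist()) for i in range(1,n) if st[i,4]>=amin],l
E
python3 - <<'E'
from h import *;import pickle
s,d=pickle.load(open("v0.pkl","rb"))
for n in d:
    for col in RNG: print(n,col,[(list(a),b) for a,b in blobs(d[n],col)[0]])
E
```

```text
scene blue [([np.float64(195.6), np.float64(218.0)], [188, 206, 15, 23, 222])]
scene green [([np.float64(336.7), np.float64(260.5)], [333, 260, 8, 2, 15])]
side blue [([np.float64(415.7), np.float64(185.2)], [410, 174, 16, 24, 174]), ([np.float64(241.6), np.float64(399.1)], [238, 396, 8, 7, 44])]
side green [([np.float64(255.4), np.float64(222.9)], [251, 220, 9, 7, 54])]
wrist blue []
wrist green []
```

```bash
python3 - <<'E'
from h import *;import pickle
s,d=pickle.load(open("v0.pkl","rb"));a,b=d["scene"],d["side"]
def T(u,v): X,e=tri([ray(a,u),ray(b,v)]);return X.round(1),np.round(e,1)
print("gauge handle",T((195.6,218),(417.5,185)))
print("spot",T((336.7,260.5),(255.4,222.9)))
RNG["blue"]=((105,60,50),(130,255,255))
print(blobs(a,"blue",4)[0])
print("check",T((446,239),(241.6,399.1)), plane(b,(241.6,399.1),35), plane(a,(446,239),35))
A=np.concatenate([cv2.resize(a["frame"][180:300,150:310],None,fx=3,fy=3),cv2.resize(a["frame"][200:320,270:390],None,fx=3,fy=3)[:,:320]],1)
B=np.concatenate([cv2.resize(b["frame"][190:290,220:330],None,fx=3,fy=3),cv2.resize(b["frame"][150:250,370:470],None,fx=3,fy=3)],1)
B=B[:240];W=800
A=A[:,:800];B=np.pad(B,((0,0),(0,800-B.shape[1]),(0,0)))
cv2.imwrite("pics/crop1.png",np.concatenate([A,B],0)[:,:,::-1])
E
```

```text
gauge handle (array([ 406.7, -323.8,  116.8]), array([0.8, 0.8]))
spot (array([ 6.703e+02, -3.000e-01,  1.459e+02]), array([0.6, 0.6]))
[(array([195.5, 218. ]), [188, 206, 15, 23, 246]), (array([445.7, 238.4]), [443, 237, 6, 4, 18])]
check (array([520.2, 334. ,  32.4]), array([0.4, 0.4])) [518.91163803 335.17494477  35.        ] [523.3632891  332.85934757  35.        ]
```

View pics/crop1.png

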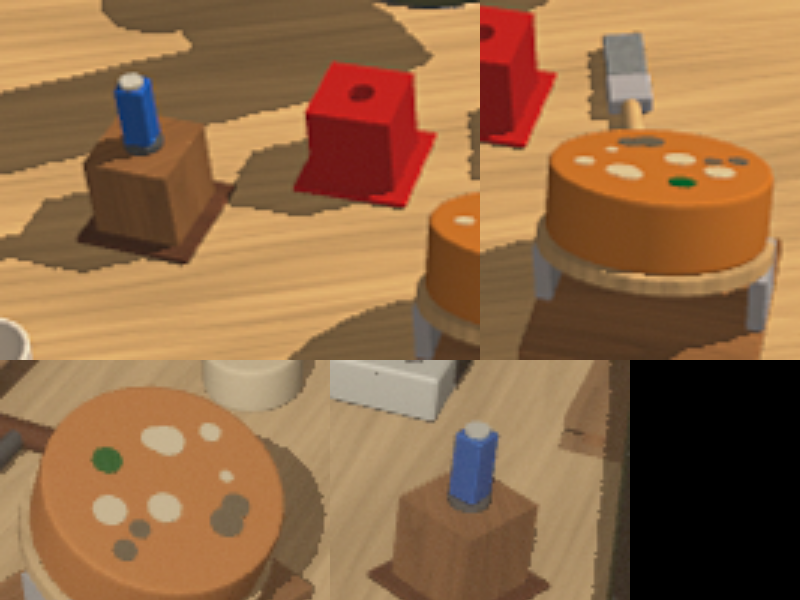

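The crop shows the gauge standing upright in the brown rack. The green dot sits on the far-right part of the wheel's face, and the pale patches are distractors. Next I move the wrist camera over the gauge.

Emit:
{"api": "jog_arm", "payload": {"series": [[0.69,0.71,0.28,0,0,0,0],[0.69,0.71,0.28,0,0,0,0],[0.69,0.71,0.28,0,0,0,0],[0.69,0.71,0.28,0,0,0,0],[0.69,0.71,0.28,0,0,0,0]]}}

```text
clock: 0.57
eef_pos: [326.5, -407.5, 247.6]
eef_rot: [3.141, -0.0, 0.46]
wrist_force: [-0.3, 0.1, -0.5]
finger_gap: 93.9
finger_force: 0.0
```

Emit:
{"api": "jog_arm", "payload": {"series": [[0.69,0.71,0.28,0,0,0,0],[0.69,0.71,0.28,0,0,0,0],[0.69,0.71,0.28,0,0,0,0],[0.69,0.71,0.28,0,0,0,0],[0.69,0.71,0.28,0,0,0,0],[0.69,0.71,0.28,0,0,0,0]]}}

```text
clock: 1.07
eef_pos: [407.4, -324.0, 279.8]
eef_rot: [-3.14, 0.001, 0.456]
wrist_force: [-0.6, 0.4, -0.4]
finger_gap: 93.9
finger_force: 0.0
```

```bash
python3 - <<'E'
from h import *;import pickle
from cell import manip
s=manip.read_state();c=manip.camera("wrist");pickle.dump((s,c),open("w1.pkl","wb"))
print(s["eef_pos"],s["eef_rot"],s["clock"],proj(c,(407,-324,151),s),blobs(c,"blue")[0])
cv2.imwrite("pics/w1.png",c["frame"][:,:,::-1])
E
```

```text
[ 407.41842416 -323.99100093  279.81886054] [-3.14049684e+00  7.59890970e-04  4.56219569e-01] 1.0667 [324.92872743 231.68169926] [(array([323.6, 221.8]), [303, 201, 43, 52, 817])]
```

View pics/w1.png

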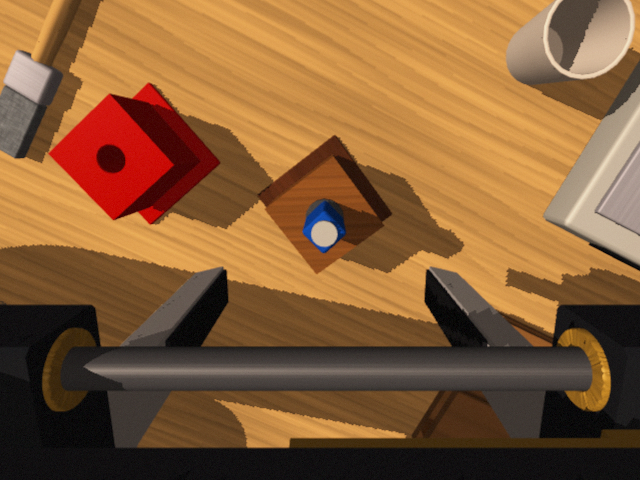

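The wrist view shows the gauge's cap at about (324,234), close to the prediction of (325,232). The rack and handle appear as a diamond, so the tool needs roughly a 40–45° turn. The red rack is to the left.

```bash
python3 - <<'E'
from h import *;import pickle
s,c=pickle.load(open("w1.pkl","rb"));_,d=pickle.load(open("v0.pkl","rb"))
P=[plane(c,u,85,s) for u in [(260,203),(318,272),(390,214)]]
for i in range(2):
    v=P[i+1]-P[i];print("rack edge",np.linalg.norm(v).round(1),np.arctan2(v[1],v[0]).round(3))
def cap(f,x0,x1,y0,y1):
    h=cv2.cvtColor(f,cv2.COLOR_RGB2HSV);m=cv2.inRange(h,(0,0,140),(179,60,255))*0
    m[y0:y1,x0:x1]=cv2.inRange(h,(0,0,130),(179,60,255))[y0:y1,x0:x1]
    n,l,st,ce=cv2.connectedComponentsWithStats(m);i=1+np.argmax(st[1:,4]);return ce[i],st[i]
cs=[cap(c["frame"],300,350,215,255),cap(d["scene"]["frame"],188,204,200,212),cap(d["side"]["frame"],408,428,165,182)]
print(cs)
print(tri([ray(c,cs[0][0],s),ray(d["scene"],cs[1][0]),ray(d["side"],cs[2][0])]), plane(c,cs[0][0],155,s))
crop=c["frame"][190:260,285:365]
cv2.imwrite("pics/w1c.png",cv2.resize(crop,None,fx=8,fy=8,interpolation=cv2.INTER_CUBIC)[:,:,::-1])
E
```

```text
rack edge 85.7 -2.011
rack edge 88.0 -0.413
[(array([323.70280374, 233.3271028 ]), array([311, 221,  27,  26, 535], dtype=int32)), (array([193.375, 206.625]), array([190, 204,   8,   6,  32], dtype=int32)), (array([418.75, 173.2 ]), array([415, 171,   9,   6,  40], dtype=int32))]
(array([ 406.09527469, -323.26974741,  152.28331329]), [np.float64(0.5238697833308372), np.float64(0.34074107576432344), np.float64(0.8014708062141234)]) [ 406.23711449 -323.35513202  155.        ]
```

View pics/w1c.png

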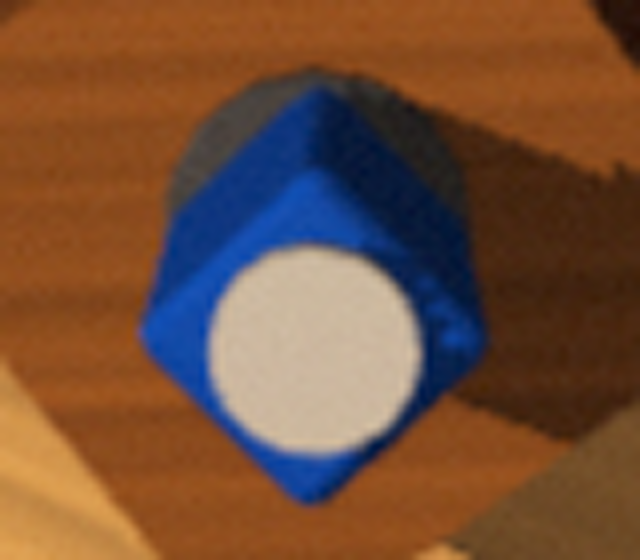

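The enlarged crop shows the handle top as a diamond with corners at crop (143,333), (312,502), (487,340) and (322,170). The gauge is upright.

```bash
python3 - <<'E'
from h import *;import pickle
s,c=pickle.load(open("w1.pkl","rb"))
K=[(143,333),(312,502),(487,340),(322,170)]
P=np.array([plane(c,((u+.5)/8-.5+285,(v+.5)/8-.5+190),151,s) for u,v in K]);print(P.mean(0))
for i in range(4):
    v=P[(i+1)%4]-P[i];print(np.linalg.norm(v).round(1),(np.arctan2(v[1],v[0])%(np.pi/2)).round(3))
E
```

```text
[ 406.67630596 -323.41240598  151.        ]
23.4 1.224
23.4 1.222
23.0 1.222
23.5 1.202
```

Emit:
{"api": "jog_arm", "payload": {"series": [[-0.008,0.006,-0.4,0,0,0.486,0],[-0.008,0.006,-0.4,0,0,0.486,0],[-0.008,0.006,-0.4,0,0,0.486,0],[-0.008,0.006,-0.4,0,0,0.486,0],[-0.008,0.006,-0.4,0,0,0.486,0],[-0.008,0.006,-0.4,0,0,0.486,0],[-0.008,0.006,-0.4,0,0,0.486,0],[-0.008,0.006,-0.4,0,0,0.486,0]]}}

```text
clock: 1.78
eef_pos: [406.4, -323.3, 232.2]
eef_rot: [-3.141, -0.0, 1.216]
wrist_force: [-0.3, -0.5, 0.3]
finger_gap: 93.9
finger_force: 0.0
```

```bash
python3 - <<'E'
from h import *;import pickle
from cell import manip
s=manip.read_state();c=manip.camera("wrist");pickle.dump((s,c),open("w2.pkl","wb"))
m=cv2.inRange(cv2.cvtColor(c["frame"],cv2.COLOR_RGB2HSV),(0,0,130),(179,60,255));u=proj(c,(406.4,-323.3,152),s).astype(int);print(u)
k=np.zeros_like(m);k[u[1]-30:u[1]+30,u[0]-30:u[0]+30]=m[u[1]-30:u[1]+30,u[0]-30:u[0]+30]
n,l,st,ce=cv2.connectedComponentsWithStats(k);i=1+np.argmax(st[1:,4]);print(ce[i],st[i])
s1,c1=pickle.load(open("w1.pkl","rb"))
print(tri([ray(c1,(324.2,233.5),s1),ray(c,ce[i],s)]),plane(c,ce[i],152,s),s["eef_pos"],s["eef_rot"],s["joints"])
b,l=blobs(c,"blue",200);
m2=np.isin(l,[l[tuple(np.argwhere(l>0)[0])]]) if 0 else (l>0)
r=cv2.minAreaRect(np.argwhere((l>0)|(k>0))[:,::-1].astype(np.float32));print(r,b)
E
```

```text
[324 246]
[324.33534743 247.44712991] [309 232  31  31 662]
(array([ 405.6384989 , -324.02075695,  151.35723243]), [np.float64(0.1257418882023561), np.float64(0.12574188820249008)]) [ 405.80144207 -323.78499514  152.        ] [ 406.36455554 -323.32943658  232.20751561] [-3.14085578e+00 -2.28319141e-04  1.21572971e+00] [-7.42594880e-01  2.17186095e-01  1.58067824e+00 -6.88306610e-05
  1.34449683e+00 -3.87512876e-01]
((324.5, 238.0), (50.0, 39.0), 90.0) [(array([324.6, 231.6]), [305, 213, 40, 51, 1082])]
```

Emit:
{"api": "jog_arm", "payload": {"series": [[-0.003,-0.002,-0.5,0,0,0,0],[-0.003,-0.002,-1,0,0,0,0],[-0.003,-0.002,-1,0,0,0,0],[-0.003,-0.002,-1,0,0,0,0],[-0.003,-0.002,-1,0,0,0,0],[-0.003,-0.002,-1,0,0,0,0]], "grip_force": 30}}

```text
clock: 2.33
eef_pos: [407.5, -323.6, 114.8]
eef_rot: [3.139, 0.001, 1.218]
wrist_force: [-0.1, -0.2, 0.6]
finger_gap: 94.0
finger_force: 0.0
```

Emit:
{"api": "jog_arm", "payload": {"series": [[0,0,0,0,0,0,1],[0,0,0,0,0,0,1],[0,0,0,0,0,0,1],[0,0,0,0,0,0,1],[0,0,0,0,0,0,1],[0,0,0,0,0,0,1],[0,0,0,0,0,0,1],[0,0,0,0,0,0,1]]}}

```text
clock: 3.0
eef_pos: [406.9, -322.7, 112.6]
eef_rot: [-3.142, -0.0, 1.22]
wrist_force: [-0.2, 1.1, 0.0]
finger_gap: 44.2
finger_force: 0.0
```

Emit:
{"api": "jog_arm", "payload": {"series": [[0,0,0,0,0,0,1],[0,0,0,0,0,0,1],[0,0,0,0,0,0,1],[0,0,0,0,0,0,1],[0,0,0,0,0,0,1],[0,0,0,0,0,0,1]]}}

```text
clock: 3.5
eef_pos: [406.8, -322.7, 112.6]
eef_rot: [-3.141, -0.0, 1.22]
wrist_force: [-1.1, 0.0, 0.0]
finger_gap: 25.8
finger_force: 30.0
```

```bash
python3 -c "
from cell import manip
s=manip.read_state();print(s)"
```

```text
{'clock': 3.5, 'joints': array([-7.41121860e-01,  3.40884144e-01,  1.71748510e+00, -3.34177521e-05,
        1.08347641e+00, -3.90537478e-01]), 'qd': array([-0.00060657,  0.00146878,  0.00019479,  0.00058512, -0.00018075,
       -0.00151318]), 'effort': array([ 1.25604747e-01, -5.16371047e+01, -3.16530633e+01,  1.18446993e-01,
       -1.16710863e-01,  4.36750879e-04]), 'eef_pos': array([ 406.79828049, -322.67860351,  112.57613207]), 'eef_rot': array([-3.14134746e+00, -6.90139084e-05,  1.22022759e+00]), 'wrist_force': array([-1.12551089,  0.01446804,  0.02480334]), 'moment': array([ 0.02774049,  0.0387996 , -0.01889028]), 'finger_force': 29.99999463558197, 'finger_gap': 25.753036067828983}
```

Emit:
{"api": "jog_arm", "payload": {"series": [[0,0,0.1,0,0,0,1],[0,0,0.3,0,0,0,1],[0,0,0.55,0,0,0,1],[0,0,0.8,0,0,0,1],[0,0,1,0,0,0,1],[0,0,1,0,0,0,1]]}}

```text
clock: 4.0
eef_pos: [407.9, -323.7, 237.4]
eef_rot: [3.135, 0.003, 1.22]
wrist_force: [-0.4, 0.1, -0.5]
finger_gap: 25.8
finger_force: 30.0
```

Emit:
{"api": "jog_arm", "payload": {"series": [[0,0,0.25,0,0,0,1],[0,0,0.5,0,0,0,1],[0,0,0.5,0,0,0,1],[0,0,0.5,0,0,0,1]]}}

```text
clock: 4.33
eef_pos: [407.0, -322.9, 292.7]
eef_rot: [3.14, 0.001, 1.22]
wrist_force: [-0.2, -0.1, -2.5]
finger_gap: 25.7
finger_force: 30.0
```

Emit:
{"api": "jog_arm", "payload": {"series": [[0.1,0.25,0,0,0,0,1],[0.2,0.5,0,0,0,0,1],[0.3,0.75,0,0,0,0,1],[0.4,1,0,0,0,0,1]]}}

```text
clock: 4.67
eef_pos: [454.7, -201.2, 290.4]
eef_rot: [-3.139, -0.0, 1.22]
wrist_force: [-0.8, 0.3, -1.1]
finger_gap: 26.1
finger_force: 30.0
```

Emit:
{"api": "jog_arm", "payload": {"series": [[0.1,0.25,0,0,0,0,1],[0.2,0.5,0,0,0,0,1],[0.3,0.75,0,0,0,0,1],[0.4,1,0,0,0,0,1],[0.4,1,0,0,0,0,1],[0.4,1,0,0,0,0,1],[0.4,1,0,0,0,0,1]]}}

```text
clock: 5.25
eef_pos: [502.4, -83.0, 291.2]
eef_rot: [-3.139, 0.0, 1.22]
wrist_force: [0.2, -1.4, -1.9]
finger_gap: 25.8
finger_force: 30.0
```

```bash
python3 - <<'E'
from h import *;import pickle
from cell import manip
s=manip.read_state();d={n:manip.camera(n) for n in("wrist","side","scene")};pickle.dump((s,d),open("w3.pkl","wb"))
print(s["eef_pos"],s["eef_rot"],s["clock"],s["finger_gap"])
for n in d: print(n,blobs(d[n],"green")[0],blobs(d[n],"blue")[0])
cv2.imwrite("pics/w3.png",np.concatenate([d["wrist"]["frame"],d["side"]["frame"]],1)[:,:,::-1][::2,::2])
cv2.imwrite("pics/w3.png",d["wrist"]["frame"][:,:,::-1])
E
```

```text
[502.44877512 -82.98293285 291.17401671] [-3.13942590e+00  4.92136341e-04  1.22044091e+00] 5.25 25.762036174372273
wrist [(array([502. ,  44.5]), [487, 29, 31, 32, 769])] [(array([325.8, 290.1]), [290, 255, 72, 92, 3987])]
side [(array([255.4, 222.9]), [251, 220, 9, 7, 54])] [(array([341.4, 160.3]), [337, 146, 10, 30, 245]), (array([241.6, 399.2]), [238, 396, 8, 7, 43])]
scene [(array([336.7, 260.5]), [333, 260, 8, 2, 15])] [(array([290.6, 172.8]), [282, 159, 13, 24, 104])]
```

View pics/w3.png

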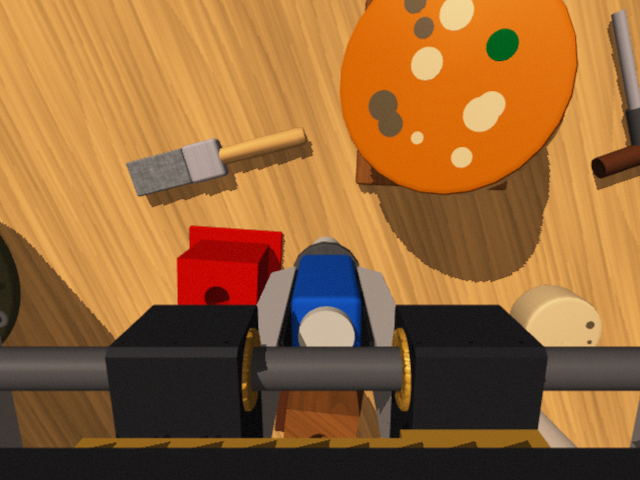

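The wheel is cut off at the top of the picture; the green dot is at (502,44) and the gauge is held upright near (326,290). I move on in y for full views.

Emit:
{"api": "jog_arm", "payload": {"series": [[0,0.25,0,0,0,0,1],[0,0.5,0,0,0,0,1],[0,0.5,0,0,0,0,1],[0,0.5,0,0,0,0,1],[0,0.5,0,0,0,0,1]]}}

```text
clock: 5.82
eef_pos: [502.8, -23.5, 292.6]
eef_rot: [3.141, 0.0, 1.22]
wrist_force: [-0.5, 0.0, -1.2]
finger_gap: 25.9
finger_force: 30.0
```

```bash
python3 - <<'E'
from h import *;import pickle
from cell import manip
s=manip.read_state();d={n:manip.camera(n) for n in("wrist",)};pickle.dump((s,d),open("w4.pkl","wb"))
print(s["eef_pos"],blobs(d["wrist"],"green")[0])
E
```

```text
[502.80528879 -23.54318869 292.58079795] [(array([519.4, 124.2]), [505, 110, 30, 29, 676])]
```

Emit:
{"api": "jog_arm", "payload": {"series": [[0,0.25,0,0,0,0,1],[0,0.5,0,0,0,0,1],[0,0.5,0,0,0,0,1],[0,0.5,0,0,0,0,1],[0,0.5,0,0,0,0,1]]}}

```text
clock: 6.28
eef_pos: [503.0, 36.3, 292.6]
eef_rot: [-3.142, 0.0, 1.219]
wrist_force: [-0.4, -0.6, -1.9]
finger_gap: 25.5
finger_force: 30.0
```

```bash
cat >m.py <<'E'
from h import *;import pickle
V=[pickle.load(open(f"w{i}.pkl","rb")) for i in (4,5)]
_,v0=pickle.load(open("v0.pkl","rb"))
def orange(f):
    h=cv2.cvtColor(f,cv2.COLOR_RGB2HSV);return cv2.inRange(h,(8,170,110),(16,255,255))
if __name__=="__main__":
    out=[]
    for s,d in V:
        c=d["wrist"];f=c["frame"].copy();m=orange(f)
        cs,_=cv2.findContours(m,cv2.RETR_EXTERNAL,cv2.CHAIN_APPROX_NONE);q=max(cs,key=cv2.contourArea)
        cv2.drawContours(f,[q],-1,(0,0,255),1);e=cv2.fitEllipse(cv2.convexHull(q));print(e);cv2.ellipse(f,e,(255,255,255),1)
        out.append(f[:300])
    cv2.imwrite("pics/m.png",np.concatenate(out,0)[:,:,::-1])
E
python3 - <<'E'
from h import *;import pickle
from cell import manip
s=manip.read_state();d={n:manip.camera(n) for n in("wrist",)};pickle.dump((s,d),open("w5.pkl","wb"))
print(s["eef_pos"],blobs(d["wrist"],"green")[0])
E
python3 m.py
```

```text
[502.95391628  36.27641829 292.56872491] [(array([537.2, 197.4]), [523, 185, 30, 26, 613])]
((471.6724548339844, 146.88629150390625), (230.71327209472656, 242.09442138671875), 56.502037048339844)
((487.75689697265625, 207.9773712158203), (222.26577758789062, 243.6777801513672), 124.63558197021484)
```

View pics/m.png

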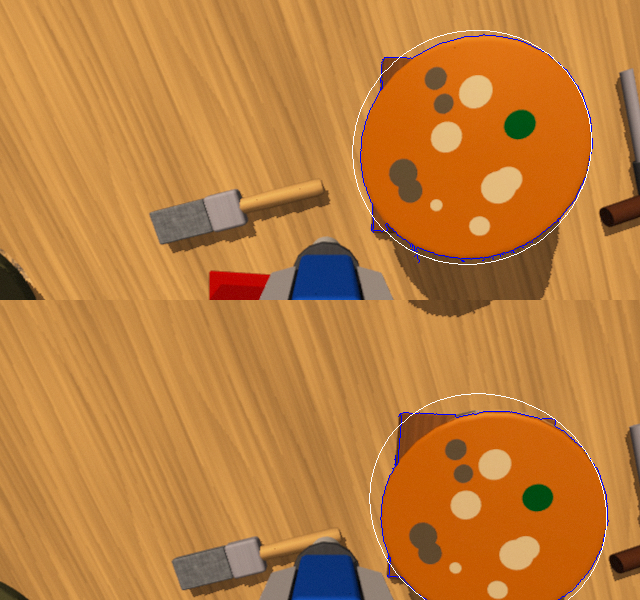

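Both views show the full face: the green dot is at (519,124) and (537,197), and the orange mask leaks onto the brown base. I tighten the mask, fit the rim circle by casting rays, and triangulate the spots as a cross-check.

```bash
cat > fit.py <<'E'
from m import *
from scipy.optimize import least_squares
import itertools
obs=[(d["wrist"],s) for s,d in V]; side=v0["side"]
def rim(c,s):
    h=cv2.cvtColor(c["frame"],cv2.COLOR_RGB2HSV);m=cv2.inRange(h,(6,190,165),(18,255,255))
    m=cv2.morphologyEx(m,cv2.MORPH_OPEN,np.ones((5,5)))
    cs,_=cv2.findContours(m,cv2.RETR_EXTERNAL,cv2.CHAIN_APPROX_NONE);q=cv2.convexHull(max(cs,key=cv2.contourArea),returnPoints=True)[:,0]
    return q[(q[:,1]<285)]
def spots(c,s):
    h=cv2.cvtColor(c["frame"],cv2.COLOR_RGB2HSV);q=rim(c,s);k=np.zeros(h.shape[:2],np.uint8);cv2.fillPoly(k,[q],255)
    m=cv2.inRange(h,(6,190,100),(18,255,255));m=cv2.erode(k,np.ones((9,9)))&~m
    n,l,st,ce=cv2.connectedComponentsWithStats(m);return [ce[i] for i in range(1,n) if st[i,4]>60]
P=[rim(*o) for o in obs];S=[spots(*o) for o in obs];print([len(p) for p in P],[len(x) for x in S])
rays=[[ray(c,u,s) for u in p] for (c,s),p in zip(obs,P)]
def frame(t,a): return np.array([np.sin(t)*np.cos(a),np.sin(t)*np.sin(a),np.cos(t)])
def res(x,parts=False,R=90):
    n=frame(x[3],x[4]);C=x[:3];out=[]
    for rs in rays: out.append(np.array([np.linalg.norm(o+d*(n@(C-o))/(n@d)-C)-R for o,d in rs]))
    return out if parts else np.concatenate(out)
r=least_squares(res,[640,-20,135,.3,np.pi],loss="soft_l1",f_scale=1)
C,n=r.x[:3],frame(*r.x[3:]);print("rim fit",r.x.round(3),[ (q.std().round(2),abs(q).max().round(1)) for q in res(r.x,True)])
# spots: match by plane intersection, triangulate
def hit(c,s,u,C,n): o,d=ray(c,u,s);return o+d*(n@(C-o))/(n@d)
H=[[hit(c,s,u,C,n) for u in q] for (c,s),q in zip(obs,S)]
X=[]
for i,p in enumerate(H[0]):
    j=np.argmin([np.linalg.norm(p-q) for q in H[1]])
    if np.linalg.norm(p-H[1][j])<12: 
        x,e=tri([ray(obs[0][0],S[0][i],obs[0][1]),ray(obs[1][0],S[1][j],obs[1][1])]);X.append(x);print("spot",x.round(1),np.round(e[0],2),(n@(x-C)).round(1))
X=np.array(X);c0=X.mean(0);nn=np.linalg.svd(X-c0)[2][2];nn*=np.sign(nn[2]);print("spot plane",nn,np.arccos(nn[2]),np.arctan2(nn[1],nn[0]),"rim n",n)
# green
g=[ray(c,blobs(c,"green",200)[0][0][0],s) for c,s in obs]
gs=[ray(side,(255.4,222.9))]
print("green wrist",tri(g),"with side",tri(g+gs))
G=[o+d*(n@(C-o))/(n@d) for o,d in g+gs];print("on plane",np.round(G,1),[np.linalg.norm(q-C).round(1) for q in G])
E
python3 fit.py
```

```text
[63, 42] [9, 8]
rim fit [ 6.31615e+02 -9.58900e+00  1.24306e+02  3.63000e-01  2.85100e+00] [(np.float64(0.27), np.float64(0.7)), (np.float64(0.45), np.float64(1.4))]
spot [626.4  55.9 121.6] 0.01 5.9
spot [649.7  34.9 133.5] 0.03 7.0
spot [626.1  35.  124.8] 0.04 6.9
spot [6.699e+02 6.000e-01 1.475e+02] 0.0 9.7
spot [620.5   9.  126.4] 0.02 7.7
spot [580.6 -15.  114.7] 0.02 7.9
spot [646.5 -40.4 144.1] 0.05 10.2
spot [597.1 -42.6 124.8] 0.07 8.8
spot plane [-0.36189609  0.1399061   0.92166019] 0.39845849752210233 2.772698154340606 rim n [-0.34052875  0.10176733  0.93471043]
green wrist (array([6.69877596e+02, 4.26757107e-01, 1.47432823e+02]), [np.float64(0.0016803685889440674), np.float64(0.0016803685891464569)]) with side (array([6.70625171e+02, 8.40562842e-02, 1.45721260e+02]), [np.float64(0.1458004367484527), np.float64(0.17339873377597312), np.float64(0.06753695369443684)])
on plane [[ 6.738e+02 -6.000e-01  1.387e+02]
 [ 6.738e+02 -2.200e+00  1.389e+02]
 [ 6.748e+02 -6.500e+00  1.397e+02]] [np.float64(45.5), np.float64(45.2), np.float64(45.9)]
```

```bash
cat >> fit.py <<'E'
print("---- joint")
def sidespots(c):
    h=cv2.cvtColor(c["frame"],cv2.COLOR_RGB2HSV);m=cv2.inRange(h,(4,130,100),(14,255,255))[190:270,225:320]
    k=cv2.morphologyEx(m,cv2.MORPH_CLOSE,np.ones((15,15)));k=cv2.erode(k,np.ones((3,3)))
    a=cv2.inRange(h,(45,90,40),(90,255,255))|cv2.inRange(h,(0,0,0),(179,125,255))  # non-orange
    a=a[190:270,225:320]&k
    n,l,st,ce=cv2.connectedComponentsWithStats(a);return [(ce[i]+[225,190]) for i in range(1,n) if st[i,4]>=8]
SS=sidespots(side);print(np.round(SS,1).tolist(),[proj(side,x).round(1).tolist() for x in X])
cal=[];T=[]
for i,x in enumerate(X):
    u=proj(side,x);j=np.argmin([np.linalg.norm(u-q) for q in SS])
    if np.linalg.norm(u-SS[j])<4:
        k0=np.argmin([np.linalg.norm(proj(obs[0][0],x,obs[0][1])-q) for q in S[0]]);k1=np.argmin([np.linalg.norm(proj(obs[1][0],x,obs[1][1])-q) for q in S[1]])
        t,e=tri([ray(obs[0][0],S[0][k0],obs[0][1]),ray(obs[1][0],S[1][k1],obs[1][1]),ray(side,SS[j])]);T.append(t);print(t.round(1),np.round(e,1))
T=np.array(T);c0=T.mean(0);nn=np.linalg.svd(T-c0)[2][2];nn*=np.sign(nn[2]);print("side+wrist plane",nn,np.arccos(nn[2]),np.arctan2(nn[1],nn[0]),((T-c0)@nn).round(1))
def res2(x): 
    n=frame(x[3],x[4]);return np.concatenate([res(x[:5],R=x[5])/1.0,3*((T-x[:3])@n)])
r2=least_squares(res2,[*r.x,90],loss="soft_l1");n2=frame(*r2.x[3:5]);print("joint",r2.x.round(3),n2,((T-r2.x[:3])@n2).round(1),res(r2.x[:5],R=r2.x[5]).std())
E
python3 fit.py | sed -n '/joint/,$p'
```

```text
---- joint
[[289.5, 213.5], [229.3, 245.8], [274.1, 216.2], [255.4, 223.0], [294.9, 228.3], [314.8, 247.3], [256.1, 239.6], [274.3, 238.7], [296.3, 241.5], [266.1, 245.7], [261.3, 252.9]] [[261.6, 252.4], [256.4, 239.2], [266.4, 245.4], [255.5, 222.4], [274.6, 238.3], [296.5, 241.0], [274.2, 215.9], [295.2, 228.1]]
[627.   55.9 120. ] [0.1 0.2 0.2]
[650.2  34.8 132.3] [0.1 0.2 0.1]
[626.6  34.9 123.6] [0.2 0.2 0.4]
[6.706e+02 2.000e-01 1.457e+02] [0.2 0.2 0.2]
[621.    8.8 125.1] [0.2 0.2 0.3]
[581.  -15.3 113. ] [0.2 0.3 0.3]
[647.  -40.8 143. ] [0.1 0.1 0.1]
[597.5 -42.8 123.9] [0.2 0.2 0.3]
side+wrist plane [-0.36063299  0.14256597  0.92174768] 0.39823293459626224 2.765125971300484 [-0.1 -0.1  0.4 -0.1  0.  -0.1  0.1  0. ]
joint [ 6.29059e+02 -7.53400e+00  1.30730e+02  3.98000e-01  2.76300e+00
  8.82960e+01] [-0.36049537  0.14357789  0.92164444] [-0.1 -0.   0.4 -0.1  0.  -0.1  0.  -0. ] 0.2901009784612756
```

Emit:
{"api": "jog_arm", "payload": {"series": [[0,0.25,0,0,0,0,1],[0,0.5,0,0,0,0,1],[0,0.75,0,0,0,0,1],[0,1,0,0,0,0,1]]}}

```text
clock: 6.67
eef_pos: [503.1, 157.3, 292.7]
eef_rot: [3.141, 0.0, 1.218]
wrist_force: [0.9, -0.2, -2.0]
finger_gap: 26.2
finger_force: 30.0
```

Emit:
{"api": "jog_arm", "payload": {"series": [[0,0.25,0,0,0,0,1],[0,0.5,0,0,0,0,1],[0,0.7,0,0,0,0,1],[0,0.7,0,0,0,0,1],[0,0.7,0,0,0,0,1],[0,0.7,0,0,0,0,1]]}}

```text
clock: 7.17
eef_pos: [503.2, 240.1, 292.5]
eef_rot: [-3.142, 0.0, 1.219]
wrist_force: [-0.3, 0.3, -2.5]
finger_gap: 25.9
finger_force: 30.0
```

```bash
python3 - <<'E'
from h import *;import pickle
from cell import manip
_,v=pickle.load(open("v0.pkl","rb"))
s=manip.read_state();d={n:manip.camera(n) for n in("wrist","side","scene")};pickle.dump((s,d),open("w6.pkl","wb"))
print(s["eef_pos"],s["eef_rot"]);c=d["wrist"]
b=blobs(c,"blue",20)[0];print(b,proj(c,(520,334,35),s))
b=[q for q in b if q[0][1]<230]
if b:
    r=[ray(c,b[0][0],s),ray(v["scene"],(445.7,238.4)),ray(v["side"],(241.6,399.15))]
    print(tri(r),tri([r[0],r[2]]),plane(c,b[0][0],35,s))
p=s["eef_pos"]
tip=p-[0,0,87.6]
for n in("side","scene"): print(n,proj(d[n],tip),proj(d[n],p))
A=[]
for n in("side","scene"):
    u=proj(d[n],tip).astype(int);A.append(cv2.resize(d[n]["frame"][u[1]-70:u[1]+30,u[0]-50:u[0]+50],None,fx=4,fy=4,interpolation=cv2.INTER_CUBIC));print(n,"crop origin",u-[50,70])
cv2.imwrite("pics/tip.png",np.concatenate(A,1)[:,:,::-1])
E
```

```text
[503.24843644 240.07443015 292.52794298] [-3.14158488e+00  4.12753845e-04  1.21916876e+00]
[(array([309.1, 115.1]), [302, 108, 15, 15, 183]), (array([325.8, 290. ]), [290, 255, 72, 92, 3965])] [309.32434105 115.12450825]
(array([519.53087036, 334.0872172 ,  33.46071199]), [np.float64(0.27149737282566266), np.float64(0.4828138781969825), np.float64(0.2715644371353311)]) (array([519.72255868, 334.22058581,  33.10829451]), [np.float64(0.04791534705073874), np.float64(0.0479153470509105)]) [519.79109941 334.10216353  35.        ]
side [269.34735744 299.47348898] [266.1955538  260.75274207]
scene [417.41697867 186.96557243] [421.23981529 157.0335377 ]
side crop origin [219 229]
scene crop origin [367 116]
```

View pics/tip.png

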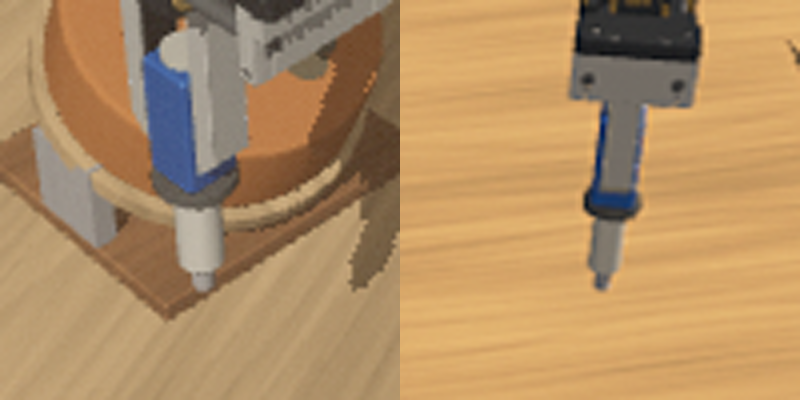

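The crops show the tip at side (269.8,300.6) and scene (417,187.4). Both are within about 1 px of the prediction, so the gauge is coaxial with the tool and the tip lies about 88 mm beyond the TCP.

Emit:
{"api": "jog_arm", "payload": {"series": [[0.05,0.25,0,0,0,0,1],[0.1,0.5,-0.1,0,0,0,1],[0.138,0.783,-0.3,0,0,0,1],[0.138,0.783,-0.5,0,0,0,1],[0.138,0.783,-0.5,0,0,0,1],[0.138,0.783,-0.5,0,0,0,1]]}}

```text
clock: 7.82
eef_pos: [519.4, 334.3, 232.3]
eef_rot: [-3.14, 0.002, 1.22]
wrist_force: [1.4, -0.4, 0.1]
finger_gap: 26.1
finger_force: 30.0
```

Emit:
{"api": "jog_arm", "payload": {"series": [[0,0,-0.2,0,0,0,1],[0,0,-0.4,0,0,0,1],[0,0,-0.6,0,0,0,1],[0,0,-0.75,0,0,0,1],[0,0,-0.83,0,0,0,1],[0,0,-0.83,0,0,0,1],[0,0,-0.83,0,0,0,1],[0,0,-0.83,0,0,0,1]]}}

```text
clock: 8.48
eef_pos: [520.3, 335.3, 135.3]
eef_rot: [3.14, -0.002, 1.22]
wrist_force: [-0.2, 0.6, -1.9]
finger_gap: 25.9
finger_force: 30.0
```

```bash
python3 - <<'E'
from h import *;import pickle
from cell import manip
s=manip.read_state();d={n:manip.camera(n) for n in("side","scene")}
p=s["eef_pos"];tip=p-[0,0,87.6];print(p,s["eef_rot"],s["wrist_force"])
A=[]
for n in d:
    u=proj(d[n],tip);o=u.astype(int)-[50,60];print(n,u,"crop px",(u-o+.5)*4-.5,"disc",(proj(d[n],(519.8,334.1,35))-o+.5)*4-.5)
    A.append(cv2.resize(d[n]["frame"][o[1]:o[1]+100,o[0]:o[0]+100],None,fx=4,fy=4,interpolation=cv2.INTER_CUBIC))
cv2.imwrite("pics/chk.png",np.concatenate(A,1)[:,:,::-1])
E
```

```text
[520.3009332  335.31621305 135.29113455] [ 3.13967307e+00 -2.26559427e-03  1.21975980e+00] [-0.16992888  0.63306017 -1.89756279]
side [240.23939476 394.62103651] crop px [202.45757906 243.98414605] disc [207.40235897 259.32448209]
scene [447.12749514 234.58587989] crop px [202.00998056 243.84351957] disc [197.41943911 257.94051933]
```

View pics/chk.png

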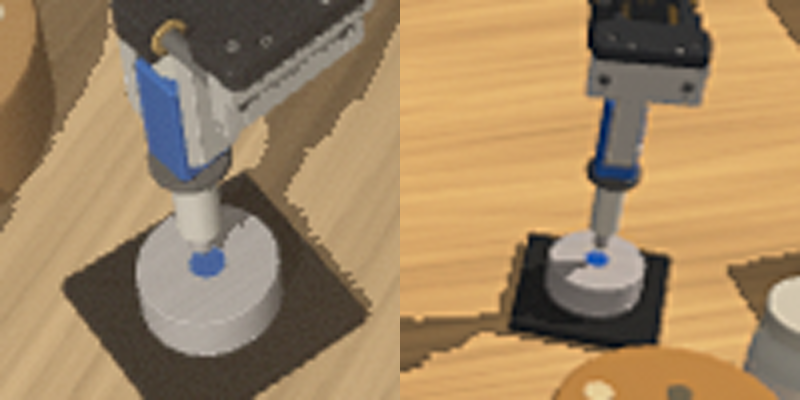

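The tip hangs about 10 mm over the blue disc, centred in both views. I lower it in two steps and watch the force.

Emit:
{"api": "jog_arm", "payload": {"series": [[-0.003,-0.006,-0.03,0,0,0,1],[-0.003,-0.006,-0.06,0,0,0,1],[-0.003,-0.006,-0.09,0,0,0,1],[-0.003,-0.006,-0.09,0,0,0,1],[-0.003,-0.006,-0.09,0,0,0,1],[-0.003,-0.006,-0.09,0,0,0,1]]}}

```text
clock: 9.08
eef_pos: [519.0, 334.5, 122.3]
eef_rot: [-3.141, 0.0, 1.22]
wrist_force: [-0.8, -0.4, -0.4]
finger_gap: 25.8
finger_force: 30.0
```

Emit:
{"api": "jog_arm", "payload": {"series": [[0,0,-0.01,0,0,0,1],[0,0,-0.02,0,0,0,1],[0,0,-0.03,0,0,0,1],[0,0,-0.03,0,0,0,1],[0,0,-0.03,0,0,0,1],[0,0,-0.03,0,0,0,1]]}}

```text
clock: 9.58
eef_pos: [519.1, 334.6, 118.8]
eef_rot: [3.142, -0.0, 1.22]
wrist_force: [-0.2, -0.2, 1.3]
finger_gap: 25.7
finger_force: 30.0
```

Emit:
{"api": "jog_arm", "payload": {"series": [[0,0,-0.008,0,0,0,1],[0,0,-0.015,0,0,0,1],[0,0,-0.015,0,0,0,1],[0,0,-0.015,0,0,0,1],[0,0,-0.015,0,0,0,1],[0,0,-0.015,0,0,0,1]]}}

```text
clock: 10.08
eef_pos: [519.1, 334.5, 116.9]
eef_rot: [3.142, -0.0, 1.22]
wrist_force: [-0.5, -0.1, 0.8]
finger_gap: 26.1
finger_force: 30.0
```

```bash
cat > avg.py <<'E'
from h import *
from cell import manip
F=[];Z=[];d=None
for i in range(12):
    c=manip.camera("side" if i else "scene");s=manip.read_state();F.append(s["wrist_force"]);Z.append(s["eef_pos"])
print(s["clock"],np.mean(Z,0).round(2),s["eef_rot"].round(4),"F",np.mean(F,0).round(2),(np.std(F,0)/12**.5).round(2),s["finger_gap"],s["joints"].round(2))
E
python3 avg.py
```

```text
10.6833 [519.09 334.54 116.88] [ 3.1415e+00 -1.0000e-04  1.2202e+00] F [-0.42 -0.01  1.79] [0.14 0.13 0.08] 25.710491750461024 [0.51 0.54 1.42 0.   1.19 0.86]
```

Emit:
{"api": "jog_arm", "payload": {"series": [[0,0,0.1,0,0,0,1],[0,0,0.3,0,0,0,1],[0,0,0.6,0,0,0,1],[0,0,0.9,0,0,0,1],[0,0,1,0,0,0,1]]}}

```text
clock: 11.1
eef_pos: [519.9, 335.0, 243.2]
eef_rot: [3.137, -0.005, 1.22]
wrist_force: [0.4, 0.4, -0.5]
finger_gap: 25.8
finger_force: 30.0
```

Emit:
{"api": "jog_arm", "payload": {"series": [[0,0,0.2,0,0,0,1],[0,0,0.4,0,0,0,1],[0,0,0.47,0,0,0,1],[0,0,0.47,0,0,0,1],[0,0,0.47,0,0,0,1],[0,0,0.47,0,0,0,1],[0,0,0.47,0,0,0,1]]}}

```text
clock: 11.68
eef_pos: [518.8, 334.3, 291.5]
eef_rot: [-3.14, 0.002, 1.22]
wrist_force: [-0.7, -0.2, -1.7]
finger_gap: 25.6
finger_force: 30.0
```

```bash
python3 avg.py
```

```text
12.2833 [519.01 334.49 292.83] [-3.1416 -0.      1.2202] F [-0.17  0.09 -1.58] [0.13 0.11 0.12] 25.64961989616487 [0.51 0.41 1.19 0.   1.54 0.86]
```

Emit:
{"api": "jog_arm", "payload": {"series": [[0.07,-0.22,0,0,0,0,1],[0.14,-0.44,0,0,0,0,1],[0.21,-0.66,0,0,0,0,1],[0.272,-0.87,0,0,0,0,1]]}}

```text
clock: 12.62
eef_pos: [552.0, 228.9, 293.3]
eef_rot: [3.142, 0.0, 1.22]
wrist_force: [0.4, 0.3, -1.7]
finger_gap: 25.8
finger_force: 30.0
```

Emit:
{"api": "jog_arm", "payload": {"series": [[0.07,-0.22,0,0,0,0,1],[0.14,-0.44,0,0,0,0,1],[0.21,-0.66,0,0,0,0,1],[0.272,-0.87,0,0,0,0,1]]}}

```text
clock: 12.95
eef_pos: [584.7, 124.2, 293.3]
eef_rot: [3.141, -0.0, 1.22]
wrist_force: [-0.7, -0.4, -1.3]
finger_gap: 25.7
finger_force: 30.0
```

Emit:
{"api": "jog_arm", "payload": {"series": [[0.07,-0.22,0,-0.02,-0.05,0,1],[0.14,-0.44,0,-0.04,-0.1,0,1],[0.21,-0.66,0,-0.06,-0.15,0,1],[0.272,-0.87,0,-0.08,-0.2,0,1],[0.272,-0.87,0,-0.0934,-0.2355,0,1],[0.272,-0.87,0,-0.0934,-0.2355,0,1],[0.272,-0.87,0,-0.0934,-0.2355,0,1],[0.272,-0.87,0,-0.0934,-0.2355,0,1]]}}

```text
clock: 13.62
eef_pos: [617.1, 21.8, 293.5]
eef_rot: [2.745, 0.01, 1.219]
wrist_force: [0.3, 0.1, -2.3]
finger_gap: 25.9
finger_force: 30.0
```

```bash
cat > rel.py <<'E'
from h import *
from cell import manip
import sys
n=np.array([-.3605,.143,.9218]);n/=np.linalg.norm(n);spot=np.array([670.4,0.2,146.2])
s=manip.read_state();R,p=pose(s);L=88.2
t=p+R[:,2]*L;e=t-spot;h=n@e
print("axis err",np.cross(-R[:,2],n).round(4),"height",h.round(2),"lateral",(e-h*n).round(2),"pos",p.round(1),s["joints"].round(2),s["clock"],s["wrist_force"].round(2))
if len(sys.argv)>1:
    hh=float(sys.argv[1]);print("shift to height",hh,((spot+n*hh-t)/120).round(4),"turn",(np.cross(-R[:,2],n)/(np.pi/2)).round(4))
E
python3 rel.py 35; python3 - <<'E'
from h import *;import pickle
from cell import manip
s=manip.read_state();d={n:manip.camera(n) for n in("wrist","side","scene")};pickle.dump((s,d),open("w7.pkl","wb"))
for n in d: print(n,[ (a,b) for a,b in blobs(d[n],"green",8)[0]],proj(d[n],(670.4,.2,146.2),s if n=="wrist" else None))
E
```

```text
axis err [-0.0011 -0.0016 -0.0002] height 69.93 lateral [ 3.55 -0.87  1.52] pos [617.1  21.8 293.5] [ 0.04  0.21  1.5  -0.18  1.08  0.45] 13.6167 [ 0.26  0.08 -2.34]
shift to height 35.0 [ 0.0753 -0.0344 -0.281 ] turn [-0.0007 -0.001  -0.0001]
wrist [(array([320.5, 224.4]), [309, 212, 25, 25, 483])] [320.71785973 224.02229152]
side [(array([255.3, 222.9]), [251, 219, 9, 8, 56])] [255.43652241 222.75126342]
scene [(array([336.7, 260.5]), [333, 260, 8, 2, 15])] [337.13098384 260.55863609]
```

Emit:
{"api": "jog_arm", "payload": {"series": [[0.03,-0.01,-0.1,0,0,0,1],[0.05,-0.025,-0.2,0,0,0,1],[0.0753,-0.0344,-0.281,-0.0007,-0.001,0,1],[0.0753,-0.0344,-0.281,-0.0007,-0.001,0,1],[0.0753,-0.0344,-0.281,-0.0007,-0.001,0,1],[0.0753,-0.0344,-0.281,-0.0007,-0.001,0,1],[0.0753,-0.0344,-0.281,-0.0007,-0.001,0,1]]}}

```text
clock: 14.35
eef_pos: [626.2, 17.3, 260.2]
eef_rot: [2.741, 0.011, 1.218]
wrist_force: [0.3, 0.3, -0.8]
finger_gap: 25.8
finger_force: 30.0
```

```bash
sed -i 's/L=88.2/L=88.5/' rel.py; python3 rel.py 10; python3 avg.py; python3 - <<'E'
from h import *
from cell import manip
s=manip.read_state();R,p=pose(s);tip=p+R[:,2]*88.5;print(tip)
d={n:manip.camera(n) for n in("side","wrist")};A=[]
for n in d:
    ss=s if n=="wrist" else None
    u=proj(d[n],tip,ss);o=u.astype(int)-[50,60];q=proj(d[n],(670.4,.2,146.2),ss);print(n,"tip crop",(u-o+.5)*4,"spot crop",(q-o+.5)*4)
    A.append(cv2.resize(d[n]["frame"][o[1]:o[1]+100,o[0]:o[0]+100],None,fx=4,fy=4,interpolation=cv2.INTER_CUBIC))
cv2.imwrite("pics/hov.png",np.concatenate(A,1)[:,:,::-1])
E
```

```text
axis err [ 0.0009  0.0023 -0.    ] height 34.97 lateral [ 0.52 -0.66  0.3 ] pos [626.2  17.3 260.2] [ 0.03  0.24  1.53 -0.19  1.    0.46] 14.35 [ 0.34  0.28 -0.84]
shift to height 10.0 [ 0.0707 -0.0243 -0.1944] turn [ 0.0006  0.0015 -0.    ]
14.95 [626.05  17.22 259.79] [2.742  0.011  1.2181] F [ 0.12 -0.03 -1.47] [0.08 0.15 0.11] 25.97963953575241 [ 0.03  0.24  1.53 -0.19  1.    0.46]
[658.01513599   4.43565236 177.98819797]
side tip crop [203.97000551 243.56104547] spot crop [191.74608963 281.0050537 ]
wrist tip crop [202.03592695 244.69386933] spot crop [200.8952709  197.01083519]
```

View pics/hov.png

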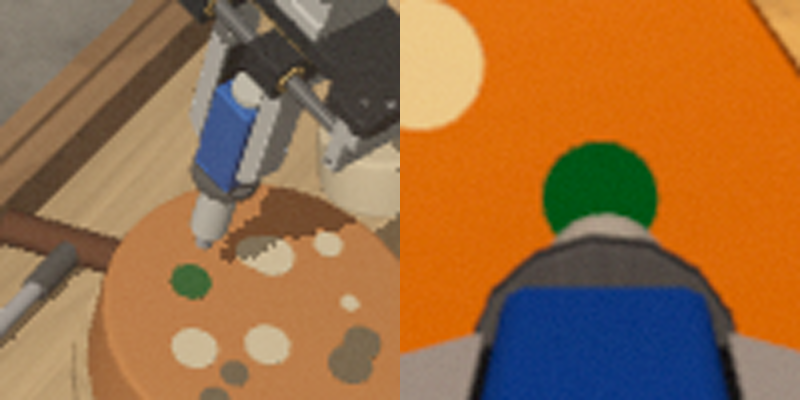

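The side view shows the tip in line with the green dot about 34 mm above the face; in the wrist view the snout lies over the dot's centre line. I approach along the normal.

Emit:
{"api": "jog_arm", "payload": {"series": [[0.02,-0.008,-0.06,0,0,0,1],[0.05,-0.018,-0.13,0,0,0,1],[0.0707,-0.0243,-0.19,0.0006,0.0015,0,1],[0.0707,-0.0243,-0.19,0.0006,0.0015,0,1],[0.0707,-0.0243,-0.19,0.0006,0.0015,0,1],[0.0707,-0.0243,-0.19,0.0006,0.0015,0,1],[0.0707,-0.0243,-0.19,0.0006,0.0015,0,1],[0.0707,-0.0243,-0.19,0.0006,0.0015,0,1]]}}

```text
clock: 15.72
eef_pos: [634.6, 14.3, 237.1]
eef_rot: [2.744, 0.011, 1.218]
wrist_force: [-0.3, 0.1, -0.8]
finger_gap: 25.6
finger_force: 30.0
```

```bash
python3 avg.py; python3 rel.py 0;  python3 rel.py -4
```

```text
16.3167 [634.51  14.29 236.86] [2.7445 0.0109 1.2181] F [-0.14  0.17 -1.66] [0.12 0.14 0.13] 25.586962626340803 [ 0.03  0.28  1.54 -0.19  0.96  0.46]
axis err [-0.     -0.001   0.0002] height 9.9 lateral [-0.52 -0.01 -0.2 ] pos [634.5  14.3 236.7] [ 0.03  0.28  1.54 -0.19  0.96  0.46] 16.3167 [-0.28  0.28 -2.16]
shift to height 0.0 [ 0.034  -0.0117 -0.0743] turn [-0.     -0.0007  0.0001]
axis err [-0.     -0.001   0.0002] height 9.9 lateral [-0.52 -0.01 -0.2 ] pos [634.5  14.3 236.7] [ 0.03  0.28  1.54 -0.19  0.96  0.46] 16.3167 [-0.28  0.28 -2.16]
shift to height -4.0 [ 0.0461 -0.0165 -0.1051] turn [-0.     -0.0007  0.0001]
```

Emit:
{"api": "jog_arm", "payload": {"series": [[0.011,-0.004,-0.025,0,0,0,1],[0.022,-0.008,-0.05,0,0,0,1],[0.034,-0.0117,-0.0743,0,0,0,1],[0.038,-0.0135,-0.085,0,0,0,1],[0.042,-0.015,-0.095,0,0,0,1],[0.0461,-0.0165,-0.105,0,0,0,1],[0.0461,-0.0165,-0.105,0,0,0,1],[0.0461,-0.0165,-0.105,0,0,0,1]]}}

```text
clock: 16.98
eef_pos: [640.0, 12.3, 224.1]
eef_rot: [2.745, 0.011, 1.218]
wrist_force: [-3.2, 0.8, -0.3]
finger_gap: 25.9
finger_force: 30.0
```

```bash
python3 avg.py; python3 rel.py -7
```

```text
17.5833 [639.99  12.31 224.16] [2.7445 0.0109 1.2181] F [-2.36  0.57  0.32] [0.1  0.11 0.16] 25.57991634430598 [ 0.02  0.3   1.54 -0.19  0.94  0.46]
axis err [-0.     -0.0011  0.0002] height -4.02 lateral [-0.01  0.02 -0.01] pos [640.   12.3 224.1] [ 0.02  0.3   1.54 -0.19  0.94  0.46] 17.5833 [-1.8   0.92  0.59]
shift to height -7.0 [ 0.0091 -0.0037 -0.0228] turn [-0.     -0.0007  0.0001]
```

Emit:
{"api": "jog_arm", "payload": {"series": [[-0.0195,0.0077,0.0499,0,0,0,1],[-0.0195,0.0077,0.0499,0,0,0,1],[-0.0195,0.0077,0.0499,0,0,0,1],[-0.0195,0.0077,0.0499,0,0,0,1],[-0.0195,0.0077,0.0499,0,0,0,1],[-0.0195,0.0077,0.0499,0,0,0,1]]}}

```text
clock: 18.08
eef_pos: [637.7, 13.2, 229.9]
eef_rot: [2.745, 0.011, 1.218]
wrist_force: [-1.0, -0.2, -1.3]
finger_gap: 26.4
finger_force: 30.0
```

```bash
python3 avg.py; python3 rel.py -6.2
```

```text
18.6833 [637.69  13.22 230.04] [2.7445 0.0109 1.2181] F [ 0.1  -0.09 -1.5 ] [0.14 0.08 0.11] 25.828939837733348 [ 0.03  0.29  1.54 -0.19  0.95  0.46]
axis err [-0.     -0.0011  0.0001] height 2.49 lateral [ 0.    0.01 -0.  ] pos [637.7  13.2 230.1] [ 0.03  0.29  1.54 -0.19  0.95  0.46] 18.6833 [ 0.39 -0.23 -1.5 ]
shift to height -6.2 [ 0.0261 -0.0104 -0.0667] turn [-0.     -0.0007  0.0001]
```

Emit:
{"api": "jog_arm", "payload": {"series": [[0.0052,-0.0021,-0.0133,0,0,0,1],[0.0104,-0.0042,-0.0267,0,0,0,1],[0.0157,-0.0062,-0.04,0,0,0,1],[0.0209,-0.0083,-0.0534,0,0,0,1],[0.0261,-0.0104,-0.0667,0,0,0,1],[0.0261,-0.0104,-0.0667,0,0,0,1],[0.0261,-0.0104,-0.0667,0,0,0,1],[0.0261,-0.0104,-0.0667,0,0,0,1]]}}

```text
clock: 19.35
eef_pos: [640.9, 12.0, 222.3]
eef_rot: [2.744, 0.011, 1.218]
wrist_force: [-0.0, 0.8, 2.2]
finger_gap: 25.7
finger_force: 30.0
```

```bash
python3 avg.py;python3 avg.py; python3 rel.py -6.2
```

```text
19.95 [640.9   11.98 222.25] [2.7442 0.0108 1.2181] F [-0.25  0.24  2.08] [0.2  0.12 0.11] 25.792948219675974 [ 0.02  0.31  1.54 -0.19  0.93  0.46]
20.55 [640.89  11.97 222.18] [2.7442 0.0108 1.2181] F [0.41 0.54 2.16] [0.18 0.13 0.11] 26.263904344633207 [ 0.02  0.31  1.54 -0.19  0.93  0.46]
axis err [-0.     -0.0008  0.0001] height -6.15 lateral [ 0.12 -0.02  0.05] pos [640.9  12.  222.2] [ 0.02  0.31  1.54 -0.19  0.93  0.46] 20.55 [1.97 0.37 2.41]
shift to height -6.2 [-0.0009  0.0001 -0.0008] turn [-0.     -0.0005  0.0001]
```

```bash
python3 - <<'E'
from h import *;import pickle
from cell import manip
_,v=pickle.load(open("v0.pkl","rb"));a=v["side"]["frame"];b=manip.camera("side")["frame"]
d=(cv2.absdiff(a,b).max(2)>25).astype(np.uint8);n,l,st,ce=cv2.connectedComponentsWithStats(d)
print([st[i].tolist() for i in range(1,n) if st[i,4]>30])
E
python3 avg.py; python3 -c "
from cell import manip
print(manip.sign_off())"
```

```text
[[231, 0, 409, 336, 45615], [590, 0, 9, 40, 111], [506, 99, 50, 227, 1984], [543, 160, 97, 121, 8262], [556, 265, 40, 45, 1001], [549, 268, 5, 48, 74], [590, 274, 41, 42, 233], [535, 287, 105, 139, 5320], [555, 325, 21, 4, 41], [507, 331, 21, 22, 176], [514, 339, 25, 50, 432], [540, 361, 14, 26, 74]]
21.2 [640.85  11.97 222.13] [2.7445 0.0108 1.2181] F [0.92 0.33 2.46] [0.21 0.13 0.12] 25.911059004230555 [ 0.02  0.31  1.54 -0.19  0.93  0.46]
the job is handed in; nothing more can be done
None
```

I handed the job in at 21 s: after the upright check press on the steel block, the gauge is held square on the green dot, plunger about half-way in (about 3.5 N measured), though a last side-view comparison was too covered by the arm to confirm the wheel stayed put.

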